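Load the shoe freshener and set its timer

TASK

Get the shoe freshener ready for the night: put every cedar cartridge from the grey pocket tray into the white rack on the inside of the cabinet's open door, then push the door fully shut so that its catch holds it, and only then turn the timer knob on the roof to 4, the mark with four dots. If a cartridge gets knocked astray, put it in the rack too, and leave the other things on the ledge standing where they are.

Things in the scene. Friction and masses are not known exactly. Their poses are not given: they have to be found in the camera images.
- cedar1: cedar cartridge, a 20 x 20 x 24 mm tall square block of brown cedar with a green plastic band near its top and a green dot on top, 20 g; origin at the centre of its underside, z axis up through its top (the 24 mm length), x and y square to its sides. Starts upright in a pocket of the tray, sides parallel to the pocket's; four to six of the eight are present
- cedar2: cedar cartridge, a 20 x 20 x 24 mm tall square block of brown cedar with a green plastic band near its top and a green dot on top, 20 g; origin at the centre of its underside, z axis up through its top (the 24 mm length), x and y square to its sides. Starts upright in a pocket of the tray, sides parallel to the pocket's; four to six of the eight are present
- cedar3: cedar cartridge, a 20 x 20 x 24 mm tall square block of brown cedar with a green plastic band near its top and a green dot on top, 20 g; origin at the centre of its underside, z axis up through its top (the 24 mm length), x and y square to its sides. Starts upright in a pocket of the tray, sides parallel to the pocket's; four to six of the eight are present
- cedar4: cedar cartridge, a 20 x 20 x 24 mm tall square block of brown cedar with a green plastic band near its top and a green dot on top, 20 g; origin at the centre of its underside, z axis up through its top (the 24 mm length), x and y square to its sides. Starts upright in a pocket of the tray, sides parallel to the pocket's; four to six of the eight are present
- cedar5: cedar cartridge, a 20 x 20 x 24 mm tall square block of brown cedar with a green plastic band near its top and a green dot on top, 20 g; origin at the centre of its underside, z axis up through its top (the 24 mm length), x and y square to its sides. Starts upright in a pocket of the tray, sides parallel to the pocket's; four to six of the eight are present
- cedar6: cedar cartridge, a 20 x 20 x 24 mm tall square block of brown cedar with a green plastic band near its top and a green dot on top, 20 g; origin at the centre of its underside, z axis up through its top (the 24 mm length), x and y square to its sides. Starts upright in a pocket of the tray, sides parallel to the pocket's; four to six of the eight are present
- cedar7: cedar cartridge, a 20 x 20 x 24 mm tall square block of brown cedar with a green plastic band near its top and a green dot on top, 20 g; origin at the centre of its underside, z axis up through its top (the 24 mm length), x and y square to its sides. Starts upright in a pocket of the tray, sides parallel to the pocket's; four to six of the eight are present
- cedar8: cedar cartridge, a 20 x 20 x 24 mm tall square block of brown cedar with a green plastic band near its top and a green dot on top, 20 g; origin at the centre of its underside, z axis up through its top (the 24 mm length), x and y square to its sides. Starts upright in a pocket of the tray, sides parallel to the pocket's; four to six of the eight are present
- tray: grey silicone pocket tray, fixed to the ledge, 130 (its x) x 210 (its y) x 16 mm high; origin at the centre of its underside. Eight square pockets 24 x 24 mm, 9 mm deep (pocket floor 7 mm above the ledge) at x = -30 and +30 mm, y = -75, -25, +25 and +75 mm; a cartridge in a pocket stands 15 mm proud of the tray
- cabinet: white shoe-freshener cabinet, fixed, 170 (x) x 240 (y) mm, roof at 174 mm; origin at the centre of its underside; its open front is the plane x = -85 mm of its frame, facing -x towards the robot. On the roof a grey timer housing (x -50 to +85 mm, y -110 to +110 mm, top at 200 mm)
- door (a joint): green front door's hinge angle: 0 = shut and seated, grows as it swings out towards the robot, at most 1.8 rad; starts at 1.2 to 1.55. Slight friction: it stays where left. A sprung ball catch resists below about 0.08 rad and pulls the door home below about 0.04: passing it takes some 6 N, 150 mm from the hinge; a door not pushed past it springs back to 0.1 rad or more
- door_hinge (a point): point on the vertical hinge axis at the cabinet's left (+y) front edge, level with the door's top, 154 mm above the ledge. Turns with the door: the panel runs 228 mm along its -y axis, from 6 to 154 mm above the ledge, outer face at x = -12 mm, inner face at x = 0. A steel bar handle stands 29 mm off the outer face at y = -200 mm, 80 to 151 mm above the ledge
- door_push (a point): point on the door's outer face, 150 mm from the hinge and 17 mm below the door's top edge, clear of the handle; axes as door_hinge (x points through the door to its inner side)
- rack (a point): centre of the floor of the white open-topped rack on the door's inner face, 126 mm above the ledge; axes as door_hinge (y along the door, x away from the panel). Inside 46 mm (x) by 172 mm (y); 4 mm walls 26 mm high (rim at 152 mm above the ledge). It goes inside the cabinet as the door shuts; the cabinet's ceiling is 166 mm above the ledge
- timer (a joint): angle of the timer knob on the roof, clockwise from above, 0 to 2.0 rad: 0.4 rad per number, so 0 = 0 (red bar) and 1, 2, 3, 4, 5 = 0.4, 0.8, 1.2, 1.6, 2.0 rad (that many white dots in a row pointing outward from the knob). It clicks into a detent at each number, turning past takes about 0.08 N m; starts at about 1 or 2
- timer_grip (a point): on the timer knob's axis, 232 mm above the ledge: the TCP height to grip its black upright bar, 46 mm long x 13 mm thick, top at 240 mm, on a disc of 48 mm diameter whose top is at 211 mm. The x axis runs along the bar towards its white pointer end and turns with the knob
- key_jar: glass key jar with a steel cap, 72 mm diameter, 100 mm high, loose bystander; origin at the centre of its underside
- polish_tin: lidded polish tin, red cap, 79 mm diameter, 27 mm high, loose bystander; origin at the centre of its underside
- clog: green plastic clog, 250 x 90 x 70 mm, loose bystander; origin under its middle, toe to +x
- shoehorn: steel shoehorn 170 mm long lying on the dark turntable (210 mm diameter, top at 20 mm), loose bystander; origin under its middle
- shoe_brush: wooden shoe brush 150 x 50 x 38 mm, loose bystander; origin under its middle
- spray_can: aluminium spray can, 52 mm diameter, 150 mm high, loose bystander; origin at the centre of its underside

How it is judged:
By the outcome, as a careful person would: the job done as asked, in the order asked, and still so for the second after the job is handed in, with the robot touching nothing.
Of cedar1, cedar2, cedar3, cedar4, cedar5, cedar6, cedar7, cedar8 only 4 to 6 are there at a start; the rules pass over those that are not, and their reading is None.
At some moment in a run one of cedar1, cedar2, cedar3, cedar4, cedar5, cedar6, cedar7, cedar8 may be knocked a few centimetres aside while the robot is not near it.
Once in a run the grip may slacken for a moment while it holds something.
It also fails if it takes over 210 s, if anything falls off the work surface, if the arm or the gripper's body presses on something with over 40 N, if the wrist force passes 120 N, or if a joint passes its speed limit or range.

ROBOT

A 6-joint arm with a two-finger parallel gripper is mounted at the origin on the work surface. World frame = base frame: x ahead of the robot, y to its left, z up, the work surface at z = 0. Lengths are in mm, angles in degrees, forces in N, time in s.
With the tool pointing down it reaches from about 325 to 925 mm from the base axis. Payload 3.1 kg.
Tool frame: the origin (TCP) lies between the finger pads, 19 mm behind the fingertips; this is the grasp point; z points along the fingers, y is the line along which they close (so a half turn about z gives the same grasp; the last joint's range is limited). The gripper opens to 85 mm and grips with 20 to 120 N. Pads are 22 mm wide; open, the fingers measure 114 mm over their backs; the gripper's body (76 mm by 85 mm) begins 54 mm behind the grasp point. The pads swing forward as they close: fully open they stand 13 mm farther back than shut.
Start: joints at [66.738, 12.427, 92.441, -0, 75.132, -6.429], TCP at [180.976, 598.237, 250] pointing down, gripper open.
Joint ranges: [-157.48, 157.48], [-44.54, 120.13], [17.64, 146.25], [-64.5, 244.5], [7.68, 150.69], [-147.95, 147.95]. Speed limits (degrees/s): [159.86, 159.86, 180, 180, 180, 180].

INTERFACE

Orientations are given as [roll, pitch, yaw] about the fixed x, y, z axes, in that order (R = Rz(yaw) Ry(pitch) Rx(roll)).
In Python, from station import * gives the robot as it stands. Calls block until the motion is done:
- goto(position, orientation): joint-space move of the TCP to a pose.
- move_l(position, attitude=None, speed=150): straight line of the TCP; attitude=None keeps the orientation; speed is the mean speed in mm/s.
- move_j(angles): joint-space move.
- grip(opening, squeeze=None): finger opening in mm; squeeze is the grip in N (None keeps the last); returns when the fingers have stopped.
- wait(seconds).
- solve_ik(position, orientation): joint angles nearest the present ones, or None.
- get_obs(): the state.
- get_image(name): name is "side" or "top" or "wrist"; returns the picture (400x640x3 uint8, red, green, blue); there is no depth.
- get_calibration(name): a dict with "fx", "fy", "cx", "cy" (pixels), "R" (3x3) and "t" (3): a world point X has camera coordinates R X + t; the wrist camera has in their place "mount" (4x4, takes a point from camera to tool coordinates, whose origin is the TCP and whose axes are the flange's). Camera axes: x right, y down, z forward; pixel columns grow to the right and rows downward; lengths in mm; the calibration is good to about 2 mm. A picture is of the moment at which its call begins: read the wrist's pose just before it. get_calibration takes no time and is no camera call.
A pose or a line that the arm cannot do raises Unreachable and nothing moves.
- sign_off(): hands the job in; it is judged then, once.
Trained networks look in the newest picture that a camera, given by its name, has taken for a name from the list of things; names that differ only in an ending like _2 or _b are one class to them, and where a whole thing is asked for, a point or a joint stands for the part that bears it (a point fixed in the world has none). Each returns a list of dicts, best first, with "score" (0 to 1); they miss things now and then, are a little off and sometimes report something else, mostly with a low value. They report only what shows in the picture. A call takes as long as a camera call.
- spot_in(name, camera): "extent" ([centre column, centre row, width, height] in pixels, round what is visible of it).
- regions_of(name, camera): "region" (400x640 bool, what is visible of it) and "extent" ([centre column, centre row, width, height] in pixels, round what is visible of it).
The state is a dict: "t": time; "joint_pos": joint angles; "qvel": joint speeds; "effort": joint torques, N m; "tcp_pos": TCP position; "ee_rot": TCP orientation; "wrist_force": force on the tool from outside, world axes, zero at the start; "moment": the same for the moment, N m; "grip_width": finger opening in mm; "grip_force": force on a finger pad.
Only numpy, scipy, OpenCV 4.12 (cv2) and the standard library are available. Lean on these libraries where they do the work, as an engineer would, in place of code of your own. Each camera call takes 0.05 s, during which the arm holds its last target. There are 200 camera calls.

## Working session

There is one attempt and no reset: what is moved stays moved. The work goes in short steps, each a Python script; the robot and the scene stay as the last script left them, time stands still between calls to the robot, and variables do not carry over. Pictures are saved under pics/ and viewed, at most 14 in all, crops included, and the job is handed in when it is done.

```bash
mkdir -p pics; ls; python3 - <<'E'
from station import *
import cv2,numpy as np
for n in ("top","side"):
    im=get_image(n); cv2.imwrite(f"pics/{n}0.png",im[:,:,::-1])
    c=get_calibration(n); print(n,c)
    for k in ("cedar1","tray","cabinet","door","rack","timer","spray_can","key_jar","polish_tin","clog","shoehorn","shoe_brush"):
        print(k,[(round(d['score'],2),np.round(d['extent']).astype(int).tolist()) for d in spot_in(k,n)][:9])
print(get_calibration("wrist")); print(get_obs())
E
```

```text
pics
top {'fx': 396.52773675690037, 'fy': 396.52773675690037, 'cx': 317.39211532259117, 'cy': 199.682752433118, 'R': array([[-0.00498353, -0.99995416, -0.00817563],
       [-0.99380051,  0.00586059, -0.11102342],
       [ 0.11106625,  0.00757166, -0.99378416]]), 't': array([  63.11502135,  518.47539562, 1457.79302521])}
cedar1 []
tray [(0.98, [408, 193, 56, 47])]
cabinet [(0.87, [298, 186, 81, 115])]
door [(0.73, [273, 210, 24, 67])]
rack [(0.86, [270, 210, 29, 69])]
timer [(0.66, [302, 144, 13, 13])]
spray_can [(0.57, [439, 151, 24, 28]), (0.39, [270, 211, 28, 68])]
key_jar [(0.82, [376, 150, 23, 22])]
polish_tin [(0.88, [354, 240, 15, 16]), (0.44, [303, 143, 13, 11])]
clog [(0.62, [220, 162, 30, 66])]
shoehorn [(0.64, [204, 248, 33, 42])]
shoe_brush [(0.61, [406, 252, 22, 40])]
side {'fx': 461.2435813977728, 'fy': 461.2435813977728, 'cx': 319.4394741411552, 'cy': 194.27242508094704, 'R': array([[ 0.99205221, -0.12487129,  0.01547786],
       [-0.06913385, -0.64370848, -0.76214165],
       [ 0.10513284,  0.75501427, -0.64722526]]), 't': array([-519.50053654,  198.70325606, 1272.0564
[... 950 characters left out ...]
00,
         1.00000000e+00]])}
{'t': 1.3, 'joint_pos': array([ 6.67361912e+01,  1.24279880e+01,  9.24408241e+01, -5.02144446e-04,
        7.51309381e+01, -6.43023197e+00]), 'qvel': array([ 0.03112052,  0.04443372, -0.05785486, -0.06090114, -0.14146787,
       -0.08020217]), 'effort': array([ 5.98767310e-04, -3.96892405e+01, -3.04247153e+01, -1.16000328e-04,
        6.09977615e-04,  1.65335854e-05]), 'tcp_pos': array([181.00072742, 598.23544552, 249.99617509]), 'ee_rot': array([1.79999806e+02, 5.10250930e-04, 1.63166552e+02]), 'wrist_force': array([-0.44012309,  0.39467062, -0.33102087]), 'moment': array([0.0151736 , 0.00465775, 0.05229448]), 'grip_force': 0.0, 'grip_width': 85.154198622195}
```

```bash
python3 - <<'E'
import cv2
a=cv2.imread("pics/top0.png")[90:290,160:460]; b=cv2.imread("pics/side0.png")[120:395,190:470]
cv2.imwrite("pics/t1.png",cv2.resize(a,None,fx=2.66,fy=2.66,interpolation=cv2.INTER_CUBIC))
cv2.imwrite("pics/s1.png",cv2.resize(b,None,fx=2.15,fy=2.15,interpolation=cv2.INTER_CUBIC))
E
```

```text
(no output)
```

View pics/t1.png

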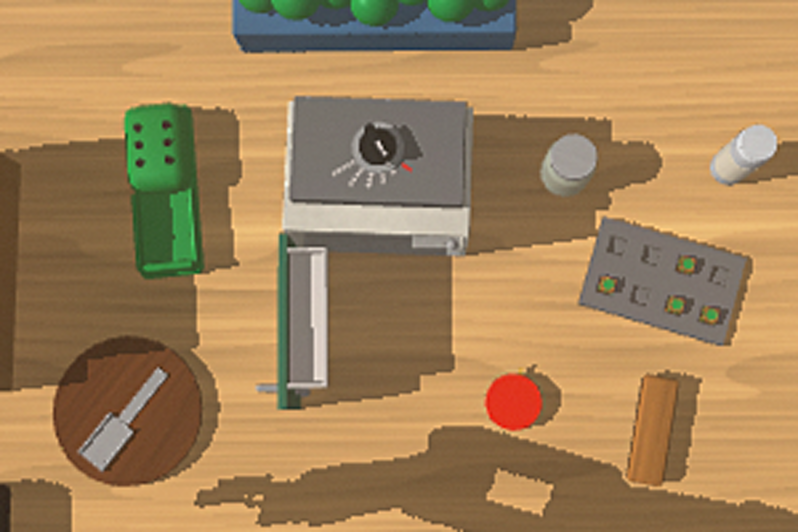

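View pics/s1.png

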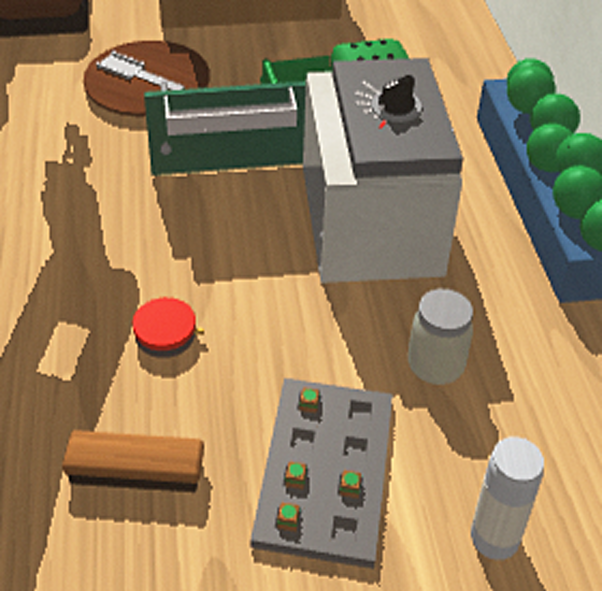

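The top view shows four cartridges in the tray (zoomed 688,264; 608,285; 677,304; 711,313), with the door at about 90° and the rack on its inner face. The knob pointer is near 1. Next, close looks with the wrist camera.

```bash
cat > h.py <<'E'
from station import *
import numpy as np, cv2
from scipy.spatial.transform import Rotation as Ro
def cam(n,obs=None):
    c=get_calibration(n); K=np.array([[c['fx'],0,c['cx']],[0,c['fy'],c['cy']],[0,0,1]])
    if n!="wrist": return K,c['R'],c['t']
    o=obs or get_obs(); T=np.eye(4); T[:3,:3]=Ro.from_euler('xyz',o['ee_rot'],degrees=True).as_matrix(); T[:3,3]=o['tcp_pos']
    W=np.linalg.inv(T@c['mount']); return K,W[:3,:3],W[:3,3]
def plane(C,px,z):
    K,R,t=C; d=(R.T@np.linalg.inv(K)@np.c_[np.atleast_2d(px),np.ones(len(np.atleast_2d(px)))].T).T
    o=-R.T@t; return o+d*((z-o[2])/d[:,2])[:,None]
def proj(C,X):
    K,R,t=C; p=(K@(R@np.atleast_2d(X).T+t[:,None])).T; return p[:,:2]/p[:,2:]
def snap(n,f=None):
    C=cam(n); im=get_image(n)
    if f: cv2.imwrite(f"pics/{f}.png",im[:,:,::-1])
    return C,im
def green(C,im,z,box=None):
    """centres of green dots/bands near plane z"""
    h=cv2.cvtColor(im,cv2.COLOR_RGB2HSV); m=cv2.inRange(h,(40,90,60),(85,255,255))
    n,l,s,c=cv2.connectedComponentsWithStats(m); return [(s[i,4],c[i],plane(C,c[i],z)[0]) for i in range(1,n) if s[i,4]>15]
E
python3 - <<'E'
from h import *
C=cam("top"); z=lambda L:np.array(L)/2.66+[160,90]
P=np.round
print("tray",P(plane(C,z([(605,217),(751,258),(727,345),(580,305)]),16)))
print("cedar",P(plane(C,z([(688,264),(608,285),(677,304),(711,313)]),31)))
print("roof rear/front",P(plane(C,z([(293,98),(472,102)]),200)),P(plane(C,z([(284,233),(467,240)]),174)))
print("knob",P(plane(C,z([(378,146)]),225)))
print("hinge, doorend",P(plane(C,z([(283,235),(289,407)]),154)))
print("rack",P(plane(C,z([(290,247),(326,247),(326,387),(290,387)]),152)))
print("jar",P(plane(C,z([(572,158)]),100)),"tin",P(plane(C,z([(514,402)]),27)),"can",P(plane(C,z([(757,142)]),150)),"brush",P(plane(C,z([(653,430)]),38)))
E
```

```text
tray [[ 626. -207.   16.]
 [ 566. -413.   16.]
 [ 442. -374.   16.]
 [ 500. -168.   16.]]
cedar [[ 556. -319.   31.]
 [ 527. -206.   31.]
 [ 499. -302.   31.]
 [ 486. -349.   31.]]
roof rear/front [[749. 218. 200.]
 [742. -10. 200.]] [[579. 231. 174.]
 [569.  -3. 174.]]
knob [[679. 108. 225.]]
hinge, doorend [[580. 235. 154.]
 [358. 226. 154.]]
rack [[565. 226. 152.]
 [564. 179. 152.]
 [383. 179. 152.]
 [383. 225. 152.]]
jar [[ 693. -150.  100.]] tin [[364. -72.  27.]] can [[ 700. -385.  150.]] brush [[ 324. -262.   38.]]
```

```bash
python3 - <<'E'
from h import *
o=get_obs(); move_l([181,598,330])
goto([430,205,330],[180,0,90]); C,im=snap("wrist","w_rack"); np.savez("w_rack.npz",K=C[0],R=C[1],t=C[2])
goto([650,100,330],[180,0,120]); C,im=snap("wrist","w_knob"); np.savez("w_knob.npz",K=C[0],R=C[1],t=C[2])
goto([530,-300,250],[180,0,73.5]); C,im=snap("wrist","w_tray"); np.savez("w_tray.npz",K=C[0],R=C[1],t=C[2])
for a,c,X in green(C,im,31): print(a,c,X.round(1))
print([(round(d['score'],2),np.round(d['extent']).astype(int).tolist()) for d in spot_in("cedar1","wrist")])
print(get_obs()['t'],get_obs()['joint_pos'].round())
E
python3 -c "
import cv2
a=cv2.imread('pics/w_rack.png');b=cv2.imread('pics/w_knob.png');cv2.imwrite('pics/m1.png',cv2.resize(a,(800,500)));cv2.imwrite('pics/m2.png',cv2.resize(b,(800,500)))"
```

```text
191 [293.03664921  86.48691099] [ 530.7 -206.8   31. ]
152 [294.32236842 185.34868421] [ 501.6 -302.9   31. ]
150 [350.49333333 185.92666667] [ 559.1 -320.4   31. ]
23 [295.7826087  218.91304348] [ 491.8 -339.4   31. ]
134 [294.78358209 229.54477612] [ 487.  -350.9   31. ]
[(0.76, [297, 185, 22, 22]), (0.72, [296, 226, 17, 23]), (0.7, [296, 90, 18, 24]), (0.7, [351, 184, 22, 22])]
6.4167 [-36.  10.  95.   0.  75. -20.]
```

View pics/m1.png

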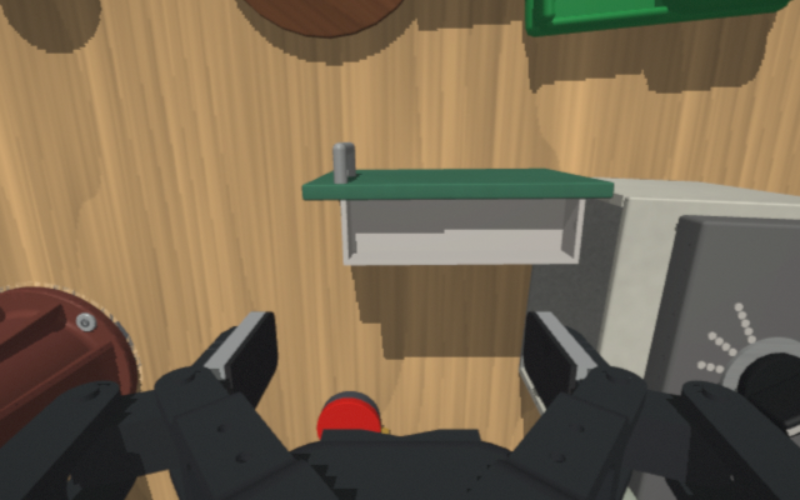

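View pics/m2.png

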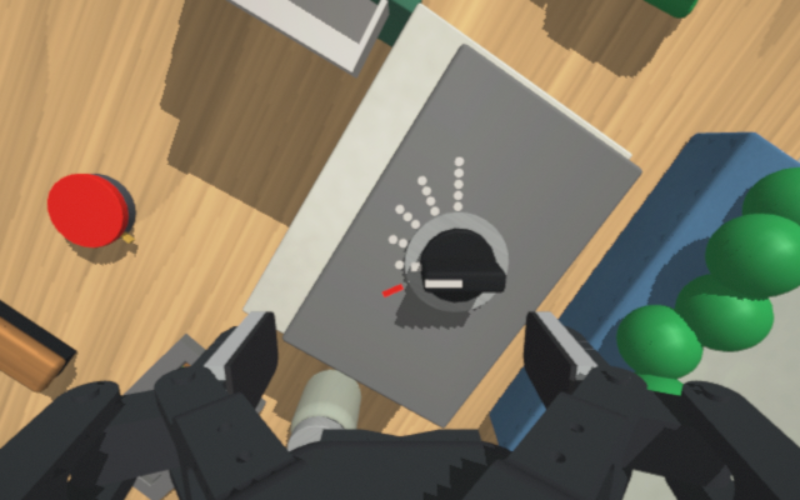

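View pics/w_tray.png

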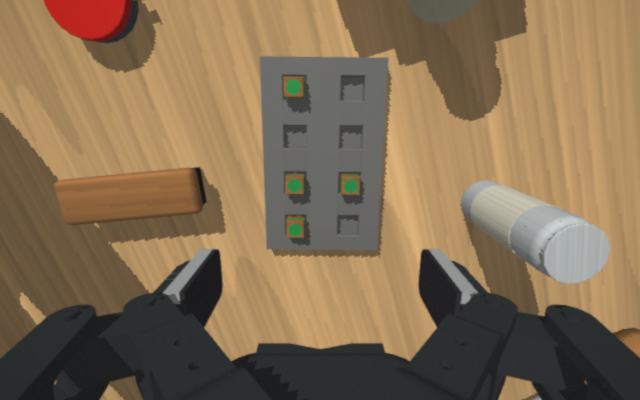

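Rack view: door's top strip runs from (303,199) to (613,195), rack rim from (345,265) to (580,263). Knob view: the pointer end is at (430,284), between the red bar and dots 1. The tray view matches the detected cartridges.

```bash
python3 - <<'E'
from h import *
def L(f): d=np.load(f); return d['K'],d['R'],d['t']
C=L("w_rack.npz"); s=lambda l:np.array(l)*.8
print("panel inner top edge, outer",plane(C,s([(303,199),(613,195),(305,186),(613,182)]),154).round(1))
print("rim outer front L,R / back L,R",plane(C,s([(345,265),(580,264),(343,200),(586,197)]),152).round(1))
C=L("w_knob.npz"); ax=plane(C,s([(457,262)]),211).round(1)
print("disc centre",ax)
for n,p in dict(red=(393,290),d1=(400,265),d2=(397,242),d3=(408,217),d4=(428,196),d5=(459,184)).items():
    print(n,plane(C,s([p]),200).round(1))
print("pointer",plane(C,s([(427,284),(462,284)]),240).round(1), "bar top corners",plane(C,s([(425,275),(503,275),(425,291),(503,291)]),240).round(1))
C=L("w_tray.npz"); print("tray",plane(C,[(261,57),(387,58),(379,250),(268,249)],16).round(1))
# pairwise check in top view
T=cam("top"); im=get_image("top")
for a,c,X in green(T,im,31):
    if X[1]<-100 and X[0]<650: print(a,X.round(1))
E
python3 -c "
import cv2
a=cv2.imread('pics/w_knob.png')[110:270,260:440];cv2.imwrite('pics/m3.png',cv2.resize(a,None,fx=3.5,fy=3.5,interpolation=cv2.INTER_CUBIC))"
```

```text
panel inner top edge, outer [[359.1 228.  154. ]
 [585.7 231.3 154. ]
 [361.1 237.4 154. ]
 [584.4 240.7 154. ]]
rim outer front L,R / back L,R [[387.9 176.8 152. ]
 [568.6 178.  152. ]
 [388.1 227.  152. ]
 [567.1 229.5 152. ]]
disc centre [[684.3 111.2 211. ]]
red [[661.1  71.7 200. ]]
d1 [[656.5  88.9 200. ]]
d2 [[647.2 101.3 200. ]]
d3 [[645.1 118.7 200. ]]
d4 [[649.1 136.3 200. ]]
d5 [[661.8 152.2 200. ]]
pointer [[668.7  97.6 240. ]
 [685.5 107.3 240. ]] bar top corners [[665.1 101.6 240. ]
 [702.1 123.  240. ]
 [669.9  93.6 240. ]
 [707.3 115.2 240. ]]
tray [[ 507.3 -169.4   16. ]
 [ 629.4 -206.3   16. ]
 [ 571.7 -408.3   16. ]
 [ 446.6 -370.2   16. ]]
```

View pics/m3.png

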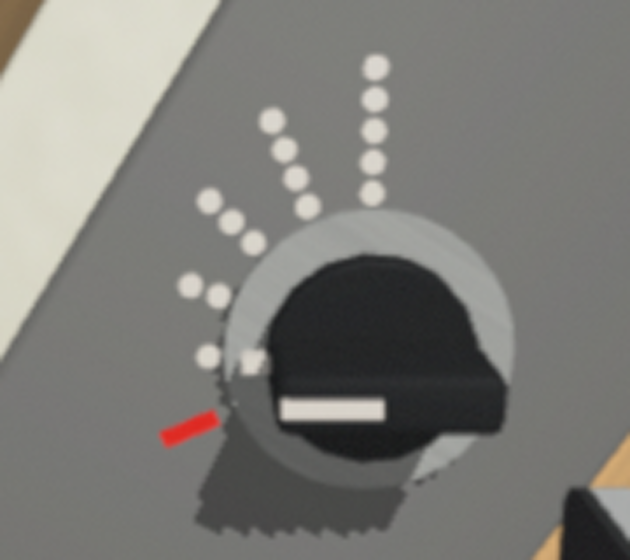

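```bash
cat >> h.py <<'E'
RC=np.array([478.,203.5]); DV=np.array([1,.0145]); TY=73.5; RY=90.8; ZT=245
def look_tray():
    C=cam("wrist"); im=get_image("wrist"); return [X for a,c,X in green(C,im,31) if a>60]
def pick(xy,z=38,yaw=TY):
    goto([*xy,ZT],[180,0,yaw]); grip(40,40); move_l([*xy,z+25],speed=250); move_l([*xy,z],speed=80)
    grip(8,40); move_l([*xy,z+40],speed=100); w=get_obs(); print("picked w",w['grip_width'].round(1),w['grip_force'].round(1)); move_l([*xy,ZT],speed=250)
def place(s,s2=None):
    p=RC+s*DV; goto([*p,ZT],[180,0,RY]); print("before place w",get_obs()['grip_width'].round(1))
    move_l([*p,190],speed=250); move_l([*p,158],speed=60); f=get_obs()
    if s2 is not None:
        p=RC+s2*DV; move_l([*p,158],speed=40); print("slide F",get_obs()['wrist_force'].round(1))
    grip(26,20); print("place w",f['grip_width'].round(1),"F",f['wrist_force'].round(1)); move_l([*p,ZT],speed=200); 
E
python3 - <<'E'
from h import *
pick([531,-207.5]); place(54)
goto([430,200,300],[180,0,90]); snap("wrist","p1")
goto([530,-300,250],[180,0,73.5]); C,im=snap("wrist"); print([X.round(1) for a,c,X in green(C,im,31) if a>60],get_obs()['t'])
E
```

```text
Traceback (most recent call last):
  File "h.py", line 27, in pick
    grip(8,40); move_l([*xy,z+40],speed=100); w=get_obs(); print("picked w",w['grip_width'].round(1),w['grip_force'].round(1)); move_l([*xy,ZT],speed=250)
                                                                            ^^^^^^^^^^^^^^^^^^^^^
AttributeError: 'float' object has no attribute 'round'
```

```bash
sed -i "s/\(w\|f\|get_obs()\)\['grip_\(width\|force\)'\].round(1)/round(\1['grip_\2'],1)/g" h.py; grep -n round h.py; python3 - <<'E'
from h import *
o=get_obs(); print(o['grip_width'],o['grip_force'],o['tcp_pos'])
move_l([531,-207.5,ZT],speed=250); place(54)
goto([430,200,300],[180,0,90]); snap("wrist","p1")
goto([530,-300,250],[180,0,73.5]); C,im=snap("wrist"); print([X.round(1) for a,c,X in green(C,im,31) if a>60],get_obs()['t'])
E
```

```text
27:    grip(8,40); move_l([*xy,z+40],speed=100); w=get_obs(); print("picked w",round(w['grip_width'],1),round(w['grip_force'],1)); move_l([*xy,ZT],speed=250)
29:    p=RC+s*DV; goto([*p,ZT],[180,0,RY]); print("before place w",round(get_obs()['grip_width'],1))
32:        p=RC+s2*DV; move_l([*p,158],speed=40); print("slide F",get_obs()['wrist_force'].round(1))
33:    grip(26,20); print("place w",round(f['grip_width'],1),"F",f['wrist_force'].round(1)); move_l([*p,ZT],speed=200); 
18.748833208860265 41.24093234539032 [ 531.14839553 -207.56833715   78.41139637]
before place w 19.2
place w 18.7 F [-0.  -0.5  0.3]
[array([ 501.5, -302.9,   31. ]), array([ 559.1, -320.4,   31. ]), array([ 486.9, -351. ,   31. ])] 16.3333
```

View pics/p1.png

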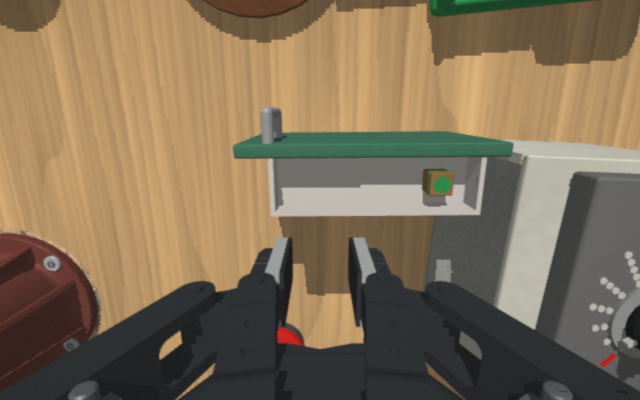

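The first cartridge stands upright in the rack at about (440,183).

```bash
python3 - <<'E'
from h import *
for s,s2 in ((-54,None),(12,36)):
    goto([530,-300,250],[180,0,73.5]); g=look_tray(); print([x[:2].round(1) for x in g])
    exp=[(500.8,-303.9),(559,-321),(488,-352)]; ok=[x for x in g if min(np.hypot(*(x[:2]-e)) for e in exp)<5]
    if len(ok)!=len(g) : print("ASTRAY"); break
    pick(max(ok,key=lambda x:x[1])[:2]+[0,-.7] if s2 is None else min(ok,key=lambda x:x[0])[:2]+[.8,-.8])
    if get_obs()['grip_width']<15: print("LOST"); break
    place(s,s2)
print(get_obs()['t'])
goto([430,200,300],[180,0,90]); snap("wrist","p2")
goto([530,-300,250],[180,0,73.5]); print([x.round(1) for x in look_tray()])
E
```

```text
[array([ 501.4, -302.8]), array([ 559.2, -320.4]), array([ 486.8, -350.8])]
picked w 18.3 41.2
before place w 18.6
place w 18.8 F [ 0.3  0.1 -0.4]
[array([ 559.2, -320.4]), array([ 486.9, -350.8])]
picked w 18.8 41.3
before place w 18.4
slide F [-2.2 -1.2  7.5]
place w 18.8 F [ 0.7 -0.6 -0.8]
34.1333
[array([ 559.2, -320.4,   31. ])]
```

View pics/p2.png

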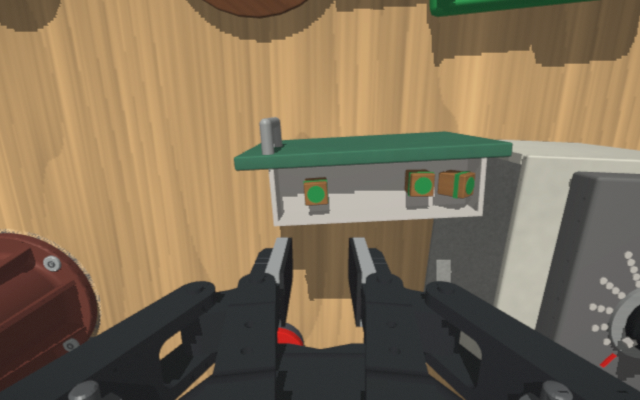

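The slide tipped the first cartridge onto its side (456,184), still inside the rack, and the door turned slightly. I'll update the rack pose and put the last one in the middle gap without sliding.

```bash
python3 - <<'E'
from h import *
goto([430,200,300],[180,0,90]); C,im=snap("wrist")
a=plane(C,[(276,224),(481,214)],152); print(a.round(1)); print([(s,X.round(1)) for s,c,X in green(C,im,150) if 150<X[1]<225])
print([(s,X.round(1)) for s,c,X in green(C,im,154) if 225<X[1]<260])
E
```

```text
[[392.3 168.8 152. ]
 [570.6 177.9 152. ]]
[(np.int32(74), array([509.4, 209.9, 150. ])), (np.int32(131), array([545.2, 205.7, 150. ])), (np.int32(241), array([516.7, 204. , 150. ])), (np.int32(114), array([556.4, 204.1, 150. ])), (np.int32(42), array([425.6, 208.1, 150. ])), (np.int32(234), array([425.5, 196.2, 150. ]))]
[(np.int32(6262), array([472.4, 233.9, 154. ]))]
```

```bash
python3 - <<'E'
from h import *
import h
h.RC=np.array([471.,200.]); h.RY=93
goto([530,-300,250],[180,0,73.5]); g=look_tray(); print([x[:2].round(1) for x in g])
pick(np.array([558.9,-320.9]))
if get_obs()['grip_width']>15: place(0)
goto([440,190,270],[180,0,90]); C,im=snap("wrist","p3"); print(get_obs()['t'])
T,im=snap("top","top3"); cv2.imwrite("pics/c3.png",cv2.resize(np.vstack([cv2.imread("pics/p3.png")[90:290,200:520],cv2.imread("pics/top3.png")[90:290,150:470]]),None,fx=1.5,fy=1.5,interpolation=cv2.INTER_CUBIC))
E
```

```text
[array([ 559.1, -320.4])]
picked w 18.9 41.5
before place w 18.6
place w 19.0 F [0.  0.3 0.2]
48.075
```

View pics/c3.png

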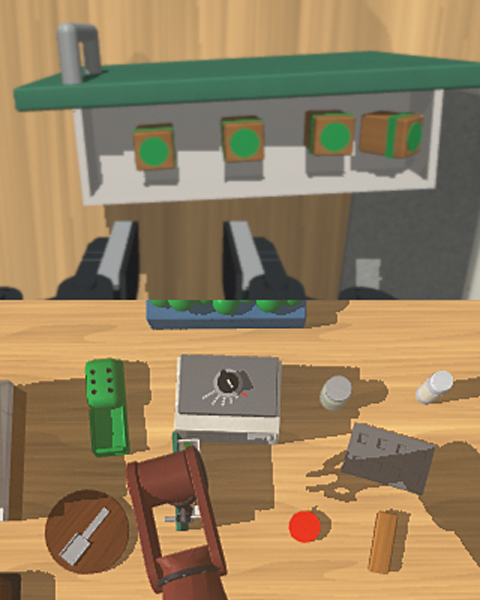

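All four cartridges are in the rack (the rightmost lies on its side, inside the walls). The bystanders look untouched. Now closing the door.

```bash
cat >> h.py <<'E'
H=np.array([586.,232.])
def door_tcp(th,off=23,r=150):
    f=np.radians(267.6-th); u=np.array([np.cos(f),np.sin(f)]); n=np.array([np.sin(f),-np.cos(f)])
    return H+r*u+n*off, [180,0,177.6-th]
E
python3 - <<'E'
from h import *
move_l([440,190,300],speed=250); grip(0,20)
p,a=door_tcp(84.7,60); goto([*p,280],a); move_l([*p,148],speed=150)
for th in range(84,7,-7):
    p,a=door_tcp(th,24); 
    move_l([*p,148],a,speed=90); f=get_obs()
    F=np.hypot(*f['wrist_force'][:2])
    print(th,f['wrist_force'].round(1))
    if F>25: break
print(get_obs()['t'],get_obs()['joint_pos'].round())
snap("side","d1"); print(spot_in("door","side")[:1])
E
```

```text
84 [ 0.4  0.4 -0.1]
77 [ 0.5  1.4 -0.5]
70 [-0.   0.6  0.5]
63 [-0.3 -0.3  0.1]
56 [ 0.3 -0.4  0.2]
49 [-0.6  0.5 -0.2]
42 [-0.   0.3  0.5]
35 [-1.2 -0.5  0.3]
28 [ 0.  -0.4  0.3]
21 [-0.3  0.3  0.5]
14 [0.3 0.6 0.3]
54.4167 [  3.   7. 110.   0.  63. -71.]
[]
```

```bash
python3 - <<'E'
import cv2
b=cv2.imread("pics/d1.png")[100:300,220:460]
cv2.imwrite("pics/d1c.png",cv2.resize(b,None,fx=2.5,fy=2.5,interpolation=cv2.INTER_CUBIC))
E
```

```text
(no output)
```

View pics/d1c.png

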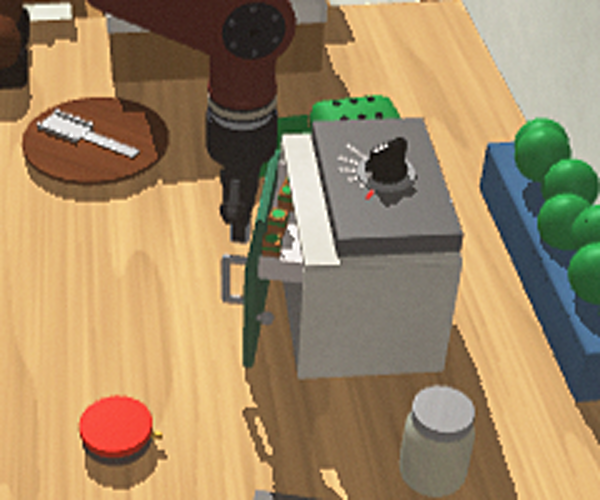

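The door is at about 15° with the cartridges still inside the rack. Pushing on through the catch.

```bash
python3 - <<'E'
from h import *
for th in np.arange(12,-4.1,-1):
    p,a=door_tcp(th,24); move_l([*p,148],a,speed=40); wait(.1); F=get_obs()['wrist_force']; print(th,F.round(1))
    if th<2 and -F[0]>20 or -F[0]>30: break
p,a=door_tcp(15,70); move_l([*p,148],speed=150); move_l([*p,330],speed=200)
goto([560,20,330],[180,0,150]); snap("wrist","d2"); snap("side","d3"); snap("top","d4")
print(get_obs()['t'])
a=cv2.imread("pics/d2.png"); b=cv2.imread("pics/d3.png")[100:300,220:540]
cv2.imwrite("pics/d2c.png",np.vstack([cv2.resize(a,(480,300)),cv2.resize(b,(480,300))]))
E
```

```text
12.0 [ 0.4 -0.2  0.5]
11.0 [ 0.   0.8 -0.3]
10.0 [-0.6 -0.1  0.9]
9.0 [-0.1 -0.1 -0.5]
8.0 [-0.6  0.7 -0.1]
7.0 [-0.7  1.   0.9]
6.0 [-0.3 -0.8  0.1]
5.0 [0.4 0.  0.6]
4.0 [ 0.1 -0.6  0. ]
3.0 [-5.1  1.2  3.6]
2.0 [-9.   1.1  6.2]
1.0 [-11.7   2.    8. ]
0.0 [-8.9  1.   6.5]
-1.0 [-5.3  0.7  2.8]
-2.0 [-11.8   0.6   9.3]
-3.0 [-19.1   1.6  14.8]
-4.0 [-26.6   1.3  20.7]
63.0667
```

View pics/d2c.png

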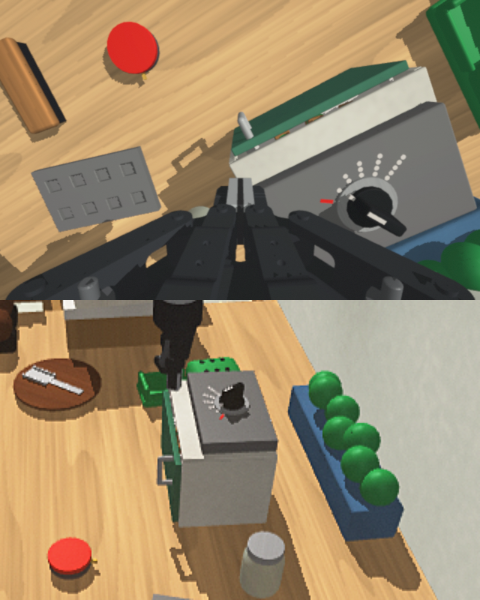

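```bash
python3 - <<'E'
from h import *
C=cam("wrist"); im=cv2.imread("pics/d2.png")
for th,col in ((0,(0,0,255)),(6,(255,0,0)),(12,(0,255,255))):
    f=np.radians(267.6-th); u=np.array([np.cos(f),np.sin(f)]); n=np.array([np.sin(f),-np.cos(f)])
    q=proj(C,[[*(H+12*n),154],[*(H+228*u+12*n),154]]); cv2.line(im,*[tuple(int(v) for v in x) for x in q],col,1); print(th,q.round())
cv2.imwrite("pics/d5.png",cv2.resize(im[60:240,280:600],None,fx=2.5,fy=2.5,interpolation=cv2.INTER_CUBIC))
E
```

```text
0 [[542.  78.]
 [308. 197.]]
6 [[544.  77.]
 [298. 173.]]
12 [[545.  77.]
 [291. 148.]]
```

View pics/d5.png

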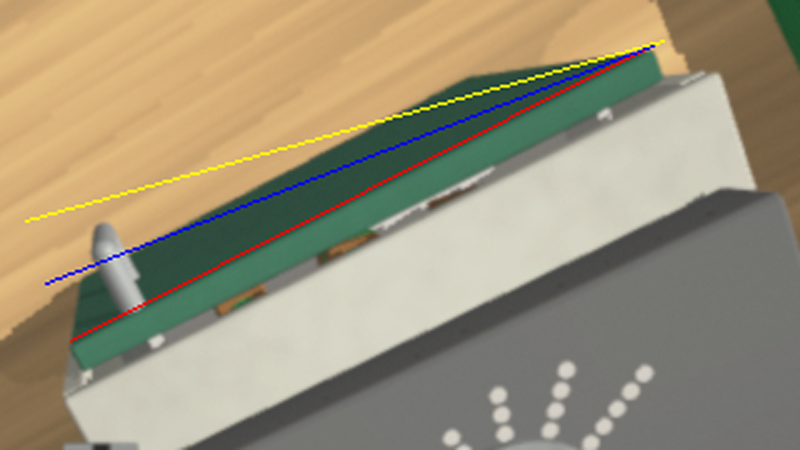

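```bash
python3 - <<'E'
from h import *
C=cam("wrist"); s=lambda l:np.array(l)/2.5+[280,60]
for z,l in ((154,[(655,52),(75,342)]),(154,[(660,76),(85,368)]),(174,[(718,73),(68,397)]),(200,[(725,189),(190,448)])):
    a=plane(C,s(l),z); d=a[1]-a[0]; print(a.round(1).tolist(),np.degrees(np.arctan2(d[1],d[0])).round(2)%360)
T=cam("top"); im=cv2.imread("pics/d4.png")
E
```

```text
[[576.1, 231.4, 154.0], [565.6, 6.1, 154.0]] 267.33
[[584.4, 230.2, 154.0], [576.3, 4.3, 154.0]] 267.93
[[587.5, 235.0, 174.0], [577.7, -3.2, 174.0]] 267.65
[[613.0, 208.9, 200.0], [606.1, 28.0, 200.0]] 267.83
```

Door top edge and roof front are parallel to within about 0.3°: the door is shut and caught. Now the timer.

```bash
python3 - <<'E'
from h import *
P=[685.3,109.6]
goto([*P,330],[180,0,-150]); grip(45,40); move_l([*P,255],speed=150); move_l([*P,232.5],speed=50); print(get_obs()['wrist_force'].round(1))
grip(8,45); o=get_obs(); print(o['grip_width'],o['grip_force'],o['wrist_force'].round(1),o['moment'].round(2))
for y in list(np.arange(-160,-219,-10))+[-219]:
    goto([*P,232.5],[180,0,float(y) if y>-180 else float(y)+360]); o=get_obs(); print(y,o['moment'].round(2),o['wrist_force'].round(1),round(o['grip_width'],1))
grip(45,20); move_l([*P,330],speed=150)
goto([650,100,330],[180,0,120]); snap("wrist","k1"); snap("side","k2"); snap("top","k3"); print(get_obs()['t'])
a=cv2.imread("pics/k1.png")[90:290,250:450]; b=cv2.imread("pics/k3.png")[80:290,160:460]
cv2.imwrite("pics/k1c.png",np.hstack([cv2.resize(a,(400,400),interpolation=cv2.INTER_CUBIC),cv2.resize(b,(400,400))]))
E
```

```text
[0.  0.9 0.5]
11.957791125514468 46.158254742622375 [ 1.  -0.9  1.3] [-0.12 -0.02  0.05]
-160 [-0.26 -0.04  0.04] [ 0.7 -2.3  2. ] 12.2
-170 [-0.33 -0.14 -0.  ] [ 0.3 -1.7  3.2] 12.1
-180 [-0.41 -0.21  0.08] [ 1.5 -2.9  2.2] 12.5
-190 [-0.53 -0.22 -0.09] [ 2.9 -3.7  5.1] 12.1
-200 [-0.57 -0.21  0.05] [ 1.9 -3.2  5.1] 12.1
-210 [-0.65 -0.32 -0.19] [ 2.2 -3.8  5.3] 12.2
-219 [-0.68 -0.29 -0.03] [ 1.5 -4.6  4.9] 12.0
69.8917
```

View pics/k1c.png

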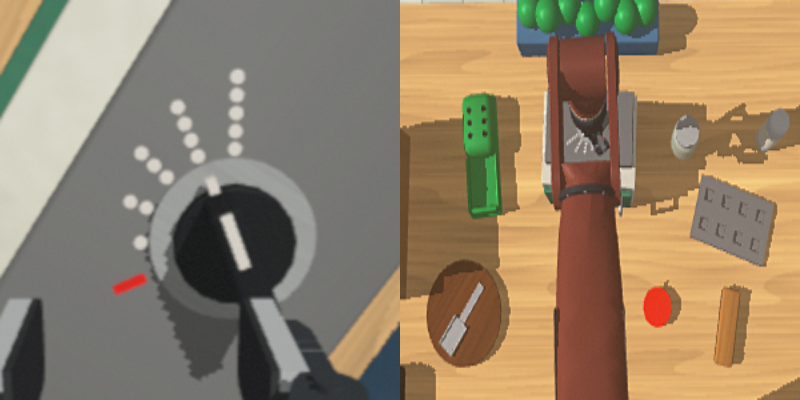

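The pointer, at (212,186), lines up with the four-dot row, the door is shut, the tray is empty and the bystanders are standing where they were.

```bash
python3 -c "
from station import *
print(sign_off())"
```

```text
the job is handed in; nothing more can be done
None
```

The job is handed in at about 70 s: all four cartridges are in the rack (one lies on its side after being nudged), the door is shut on its catch, the timer was then turned to 4, and nothing else on the ledge was moved.

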